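# Fit the badge plate to the clay nose

### The job

Fit the loose badge plate to its bracket on the clay nose section: tilt it nose down, hook its oblong eye under the wide head of the brass stud, level it, and bring its tail hole down over the locating pin so that the plate lies flat and fully home on the bracket and cannot lift off. Feel your way gently, because the clay and the bracket bedded in it are soft (push with a few newtons, never 30), and leave everything else on the bench where it is.

Things in the scene. Friction and masses are not known exactly. Their poses are not given: they have to be found in the camera images.
- grip (a point): Middle of the upright red emblem bar of the loose badge plate, 17 mm above the plate's underside: hold it here. The bar is 13 mm thick along the plate's x, 48 mm long along y, 26 mm high; 40 N grip is plenty. Plate axes: x from nose to tail, y across, z up out of its face. It starts flat, bar up, on one of two green mats (2 mm thick), left or right of the clay; tape lies on the other.
- eye (a point): Centre of the plate's oblong eye, half-way through its 4 mm thickness; same axes; grip lies 56 mm from it along +x and 15 mm up. The eye is 30 mm along x by 46 mm along y, right through. In front of it is only the nose rim, 8 mm wide (15 to 23 mm on the -x side of this point, where the plate ends), and on each side a rim 8 mm wide.
- tail_hole (a point): Centre of the 12 x 12 mm square hole near the plate's tail, half-way through its thickness; same axes, 86 mm from the eye along +x. The plate ends 12 mm behind it.
- mark (a point): Where the stud's axis is meant to be, at the level of the flat clay top, 55 mm above the bench. x runs level from the clay's nose (far side) to its tail (robot side), z up; the fitted plate's axes lie parallel. Not exact: the bracket with stud and pin was set by hand and may stand up to 9 mm either way along x; its floor is 5 mm below this point, give or take 3 mm. See or feel where it is.
- nose: Fixed clay nose section, origin on the bench below the mark, same axes. An opening in its top (70 mm before (-x) to 116 mm behind (+x) the mark, 80 mm wide) holds a flat steel bracket (56 mm before to 102 mm behind its stud, 72 mm wide) with a brass stud: neck 10 mm thick, round head 38 mm across and 4 mm thick, 11 mm clear above the bracket's floor. It does not yield to gentle pushes.
- plate: The badge plate, flat aluminium 121 x 62 x 4 mm, 0.13 to 0.21 kg. Origin on its underside below the centre of the eye, axes as for grip.
- tape: Roll of pale green tape, 96 mm across, 24 mm high, on the other mat. Leave it.
- scraper: Modelling spatula, 180 mm long, lying before the left mat. Leave it.
- rake: Clay rake with wooden handle, 155 mm long, lying before the right mat. Leave it.
- sander: Small wooden sanding block, 70 x 32 x 18 mm, lying on the clay between the opening and the robot. Leave it.
- sprayer: Water bottle, 160 mm high, beyond the right mat. Leave it.
- billet: Short clay billet standing upright, 60 mm across, 85 mm high, beyond the left mat. Leave it.
- caliper: Digital caliper lying flat behind the left mat, 200 mm long. Leave it.
- pin_mark (a point): Where the locating pin is meant to be, 86 mm from the mark along +x, at the clay top's level; off by as much as the stud is. The brass pin stands on the bracket's floor, 8 mm in diameter and 8 mm high, tapering to 3 mm over its top 3.5 mm. Across and in direction, bracket, stud and pin are true to the marks.

How it is judged (in metres and radians):
On the way:
1. the eye of the tilted plate is threaded down over the stud (angle between plate's own z axis and vertical above 0.12 rad and z of eye in the frame of mark below 0.012 m and horizontal distance between eye and mark below 0.022 m), for 0.05 s.
At the end, for the whole second after the job is handed in: The plate lies level (0.03 rad) on the bracket, released and at rest, stud through the eye and pin through the tail hole: centres of eye and hole at most 1.5 mm above the mark, eye within 12.5 mm of the mark along x and 6 mm across, heading within 0.08 rad of the nose's (angle between plate's own z axis and vertical below 0.03 rad and z of each of eye, tail_hole in the frame of mark below 0.0015 m and x of eye in the frame of mark between -0.0125 and 0.0125 m and y of eye in the frame of mark between -0.006 and 0.006 m and angle between the x axis of plate and the x axis of nose, either way round below 0.08 rad and linear speed of plate below 0.01 m/s); the robot touches nothing.
It fails at once if the plate is pressed against the clay nose or its bracket with more than 30 N (contact force between plate and nose above 30 N).
It fails at once if the gripper or arm pushes on the clay nose or its bracket with more than 10 N (contact force between any of the fingers, the arm and nose above 10 N).
It fails at once if something else on the bench is moved by more than 30 mm (distance of any of tape, scraper, rake, sander, sprayer, billet, caliper from where it was at the start of the episode above 0.03 m).
It also fails if it takes over 51 s, if anything falls off the work surface, if the arm or the gripper's body presses on something with over 40 N, if the wrist force passes 120 N, or if a joint passes its speed limit or range.

### The arm

A 6-joint arm with a two-finger parallel gripper is mounted at the origin on the work surface. World frame = base frame: x ahead of the robot, y to its left, z up, the work surface at z = 0. Lengths are in mm, angles in rad, forces in N, time in s.
With the tool pointing down it reaches from about 350 to 975 mm from the base axis. Payload 7.1 kg.
Tool frame: the origin (TCP) lies at the very end of the fingers, on their centre line; the grasp point (between the pads) lies 19 mm behind it; z points along the fingers, y is the line along which they close (so a half turn about z gives the same grasp; the last joint's range is limited). The gripper opens to 88 mm and grips with 3 to 60 N. Pads are 20 mm wide; open, the fingers measure 115 mm over their backs; the gripper's body (75 mm by 178 mm) begins 61 mm behind the grasp point.
Start: joints at [1.121, 0.423, 1.63, -0, 1.089, -0.019], TCP at [260.966, 567.892, 222.675] pointing down, gripper open.
Joint ranges: [-3, 3], [-0.9, 2.11], [0.09, 2.58], [-1.31, 4.45], [0.11, 2.69], [-2.54, 2.54]. Speed limits (rad/s): [2.39, 2.39, 3.01, 3.14, 3.14, 3.14].

### API

Orientations are given as a rotation vector (axis times angle).
In Python, from workcell import get_obs, get_image, job, models gives the robot as it stands.
- The arm moves only by the tool jog_arm, never from a script. Its argument "increments" is one flat list of numbers, 7 for each row, row after row: the turn, a rotation vector about the tool's x, y, z in degrees, then the shift along the tool's x, y, z in mm, then the opening in per cent of the stroke, from 0 (shut) to 100 (fully open). A call has 1 to 12 rows; each row shifts and turns the commanded pose from where the row before left it, along the tool's axes as they then stand; what a row does not reach is not made up. A row lasts 1/8 s, in which the tool goes at most 62.5 mm and 10.7 degrees, less where a joint would pass 70% of its speed; a pose out of reach is approached as far as the arm can. A call is refused whole if a number of a shift passes 62.5 or a number of a turn 10.7, either way. A call with a gripper value outside its range is refused whole. The fingers move at their own pace and stop on an object; the grip force is fixed at half the most. Time passes only in rows, so rows that do not move let the fingers close. It gives the time, the measured TCP pose, the force, the opening and the grip force at its end, in the units of the state.
- get_obs(): the state, without advancing time (a new reading comes with each control period).
- get_image(name): name is "scene" or "top" or "wrist"; returns a dict with "pixels" (384x512x3 uint8, blue, green, red), "depth" (384x512 float32, mm along the optical axis (not along the pixel's ray), 0 where there is no reading), "fx", "fy", "cx", "cy" (pixels), "cam_to_world" (4x4, takes a point from camera to world coordinates); the wrist camera has in their place "tool_from_camera" (4x4, takes a point from camera to tool coordinates, whose origin is the TCP and whose axes are the flange's). Camera axes: x right, y up, looking along -z (the intrinsics and any distortion apply to the point x, -y, -z); pixel columns grow to the right and rows downward; lengths in mm; the calibration is good to about 2 mm. A picture is of the moment at which its call begins: read the wrist's pose just before it.
- job.close_job(): hands the job in; it is judged then, once.
Trained networks look in the newest picture that a camera, given by its name, has taken for a name from the list of things; names that differ only in an ending like _2 or _b are one class to them, and where a whole thing is asked for, a point or a joint stands for the part that bears it (a point fixed in the world has none). Each returns a list of dicts, best first, with "p" (0 to 1); they miss things now and then, are a little off and sometimes report something else, mostly with a low value. They report only what shows in the picture. A call takes as long as a camera call.
- models.look_for(target, camera): "centre" ([x, y, z] in mm, in world coordinates, good to about 4 mm: the middle of the surface that is visible of it).
- models.regions_of(target, camera): "region" (384x512 bool, what is visible of it).
The state is a dict: "t": time; "qpos": joint angles; "qvel": joint speeds; "joint_torque": joint torques, N m; "ee_pos": TCP position; "orientation": TCP orientation; "ft_force": force on the tool from outside, world axes, zero at the start; "moment": the same for the moment, N m; "width": finger opening in mm; "grasp_force": force on a finger pad.
Only numpy, scipy, OpenCV 4.12 (cv2) and the standard library are available. Lean on these libraries where they do the work, as an engineer would, in place of code of your own. Each camera call takes 0.05 s, during which the arm holds its last target. There are 200 camera calls.

## Working session

There is one attempt and no reset: what is moved stays moved. The work goes in short steps, Python scripts to look and compute and a tool call to move; the robot and the scene stay as the last step left them, time stands still between calls to the robot, and variables do not carry over. Pictures are saved under pics/ and viewed, at most 10 in all, crops included, and the job is handed in when it is done.

Besides the shell and the picture viewer there is one more tool, called after ">>>" in YAML: its name, and indented under it one key for each argument. jog_arm: Moves the arm, as the interface text tells. Its arguments: {"type":"object","properties":{"increments":{"type":"array"}},"required":["increments"]}

```bash
mkdir -p pics; cat > h.py <<'E'
import numpy as np, cv2
from workcell import get_obs,get_image,job,models
from scipy.spatial.transform import Rotation as R
def cloud(im,M=None):
    d=im["depth"];v,u=np.mgrid[0:d.shape[0],0:d.shape[1]]
    p=np.stack([(u-im["cx"])/im["fx"]*d,-(v-im["cy"])/im["fy"]*d,-d],-1)
    M=im["cam_to_world"] if M is None else M
    return p@M[:3,:3].T+M[:3,3]
E
python3 - <<'E'
from h import *
o=get_obs();print({k:np.round(v,3) for k,v in o.items()})
im=get_image("top");cv2.imwrite("pics/top.png",im["pixels"])
np.savez("top.npz",c=cloud(im),px=im["pixels"])
for t in ["plate","grip","nose","mark","tape","eye","tail_hole","sander"]:
    print(t,[(round(r["p"],2),np.round(r["centre"])) for r in models.look_for(t,"top")[:2]])
E
```

```text
{'t': np.float64(0.0), 'qpos': array([ 1.121,  0.424,  1.631, -0.   ,  1.089, -0.019]), 'qvel': array([-0.   ,  0.   , -0.001, -0.   ,  0.001, -0.001]), 'joint_torque': array([-1.0000e-03, -5.4463e+01, -2.7367e+01,  6.4000e-02,  2.3000e-02,
       -0.0000e+00]), 'ee_pos': array([260.74 , 567.422, 221.908]), 'orientation': array([-6.710e-01, -3.069e+00,  2.000e-03]), 'ft_force': array([ 0.453, -0.33 ,  0.439]), 'moment': array([-0.004, -0.002,  0.018]), 'grasp_force': np.float64(0.0), 'width': np.float64(87.844)}
plate [(0.77, array([497., 297.,   6.]))]
grip [(0.62, array([496., 296.,   1.])), (0.22, array([ 488., -463.,  101.]))]
nose [(0.87, array([512., -45.,  44.])), (0.37, array([689., 298.,   4.]))]
mark [(0.67, array([515., -45.,  49.]))]
tape [(0.74, array([470., 465.,  86.])), (0.72, array([ 534., -304.,   26.]))]
eye [(0.89, array([500., 294.,   5.]))]
tail_hole [(0.74, array([492., 297.,   6.])), (0.57, array([690., 297.,   6.]))]
sander [(0.83, array([388., -72.,  68.]))]
```

View pics/top.png

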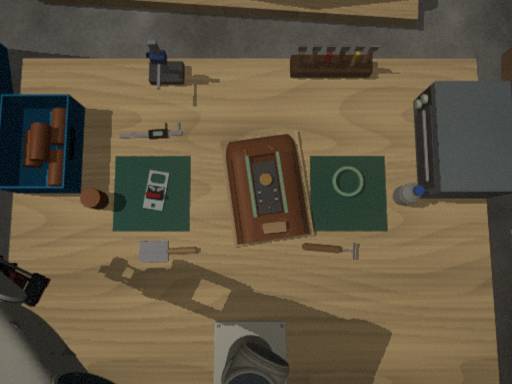

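The top view shows the plate on the left mat: eye at about (158,178), red bar at (155,195). The clay is in the middle, with the stud head at (265,178), and the tape is on the right mat. Next I'll measure from the depth image.

```bash
python3 - <<'E'
from h import *
d=np.load("top.npz");c=d["c"];px=d["px"]
cv2.imwrite("pics/zoom.png",np.hstack([cv2.resize(px[155:225,130:180],None,fx=7,fy=7,interpolation=cv2.INTER_CUBIC),cv2.resize(px[140:210,235:290],None,fx=7,fy=7,interpolation=cv2.INTER_CUBIC)]))
def rect(m,n):
    q=c[m][:,:2].astype(np.float32);r=cv2.minAreaRect(q);print(n,len(q),np.round(r[0],1),np.round(r[1],1),round(r[2],1),"z",np.round(np.median(c[m][:,2]),1))
hsv=cv2.cvtColor(px,cv2.COLOR_BGR2HSV)
w=np.zeros(px.shape[:2],bool);w[160:220,135:178]=1
print("mat z",np.median(c[205:220,120:135,2]))
rect(w&(hsv[...,1]<70)&(px[...,2]>110),"plate white")
rect(w&(px[...,2]>110)&(hsv[...,1]>150),"bar red")
w[:]=0;w[145:222,240:292]=1
print(np.round(c[150:216:3,250:284:3,2]).astype(int))
E
```

```text
mat z 1.426319683781685
plate white 299 [509.8 295.2] [ 62.  119.1] 81.3 z 5.4
bar red 0 [0. 0.] [0. 0.] 0.0 z nan
[[  57   56   51   55   52   56   48   54   54   51   55   51]
 [  54   54   57   50   52   52   57   57   50   57   55   52]
 [  51   52   47   35   36   35   37   44   41   53   55   49]
 [  40   37   36   37   40   38   34   35   37   59   50   53]
 [  37   38   34   38   37   52   45   48   48   51   52   56]
 [  36   47   49   47   49   42   47   46   52   59   55   54]
 [  56   43   47   46   49   48   46   42   48   55   58   51]
 [  56   45   43   42   46   48   46   47   45   41   57   61]
 [  48   47   45   48   48   67   61   45   48   34   46   53]
 [  57   51   50   40   60   61   54   65   47   41   55   53]
 [  53   35   46   46   63   60   62   58   49   43   57   58]
 [  54   33   48   48   59   61   62   50   43   46   56   54]
 [  56   53   43   46   47   41   51   46   48   50   54   57]
 [  57   55   48   48   47   49   43   46   42   42   54   58]
 [  58   59   48   44   43   46   44   45   47   50   33   60]
 [  51   56   52   46   48   45   46   47   46   48   37   54]
 [  56   56   34   45   44   44   40   42   43   44   34   51]
 [1408   53   34   46   49   48   47   45   40   55   42   59]
 [  49   57   42   48   50   47   45   47   45   46   45   58]
 [  60   61   58   45   48   48   45   48   45   50   45   55]
 [  55   60   50   49   43   47   46   52   47   49   48   50]
 [  53   53   54   43   47   48   46   35   36   40   53   56]]
  return _methods._mean(a, axis=axis, dtype=dtype,
  ret = ret.dtype.type(ret / rcount)
```

View pics/zoom.png

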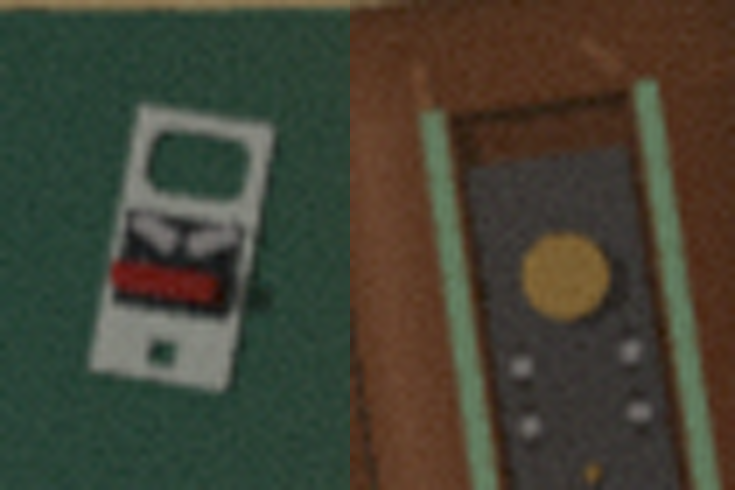

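The plate's nose points away from the robot: heading about 171°, grip near (491,298). The nose heading is about 188°. I'm moving over the plate now.

>>> jog_arm:
  increments: [0,0,0,-40,-18.5,6,100,0,0,0,-40,-18.5,6,100,0,0,0,-40,-18.5,6,100,0,0,0,-40,-18.5,6,100,0,0,0,-40,-18.5,6,100,0,0,0,-40,-18.5,6,100,0,0,0,-40,-18.5,6,100,0,0,0,-40,-18.5,6,100,0,0,10.5,0,0,0,100,0,0,10.5,0,0,0,100,0,0,10.5,0,0,0,100,0,0,10.5,0,0,0,100]

```text
t: 1.95
ee_pos: [490.0, 299.7, 174.7]
orientation: [1.735, 2.619, 0.0]
ft_force: [-0.5, -0.4, -0.5]
width: 87.6
grasp_force: 0.0
```

>>> jog_arm:
  increments: [0,0,10.5,0,0,0,100,0,0,10.5,0,0,0,100,0,0,10.5,0,0,0,100,0,0,0,0,0,0,100,0,0,0,0,0,0,100]

```text
t: 2.58
ee_pos: [489.9, 299.8, 174.7]
orientation: [2.371, 2.062, -0.0]
ft_force: [-0.5, 0.2, 0.7]
width: 87.7
grasp_force: 0.0
```

```bash
cat >> h.py <<'E'
def wrist(name):
    o=get_obs();im=get_image("wrist")
    T=np.eye(4);T[:3,:3]=R.from_rotvec(o["orientation"]).as_matrix();T[:3,3]=o["ee_pos"]
    M=T@im["tool_from_camera"];cv2.imwrite(f"pics/{name}.png",im["pixels"])
    np.savez(name+".npz",px=im["pixels"],d=im["depth"],M=M,k=[im["fx"],im["fy"],im["cx"],im["cy"]])
    return o,im,M
def onplane(n,uv,z):
    "pixel -> world point at height z"
    f=np.load(n+".npz");fx,fy,cx,cy=f["k"];M=f["M"];uv=np.atleast_2d(uv).astype(float)
    r=np.c_[(uv[:,0]-cx)/fx,-(uv[:,1]-cy)/fy,-np.ones(len(uv))]@M[:3,:3].T
    return M[:3,3]+r*((z-M[2,3])/r[:,2])[:,None]
E
python3 - <<'E'
from h import *
o,im,M=wrist("w1");print(o["t"],o["ee_pos"],o["orientation"],o["qpos"]);print(np.round(im["tool_from_camera"],3),im["fx"],im["cx"],im["cy"])
Rm=R.from_rotvec(o["orientation"]).as_matrix();print(np.round(Rm,3))
E
```

```text
2.575 [489.93040934 299.78049839 174.68722746] [ 2.37055948e+00  2.06156399e+00 -2.63281625e-06] [ 5.28392645e-01  4.09803142e-01  1.78020450e+00 -1.54925556e-06
  9.51586475e-01  6.67602806e-01]
[[-1.00000e-03  9.64000e-01  2.66000e-01  7.23380e+01]
 [ 1.00000e+00  1.00000e-03  0.00000e+00  1.26400e+00]
 [-0.00000e+00  2.66000e-01 -9.64000e-01 -1.60631e+02]
 [ 0.00000e+00  0.00000e+00  0.00000e+00  1.00000e+00]] 330.65690583742565 251.5945623750627 194.20989152651032
[[ 0.139  0.99  -0.   ]
 [ 0.99  -0.139 -0.   ]
 [-0.    -0.    -1.   ]]
```

View pics/w1.png

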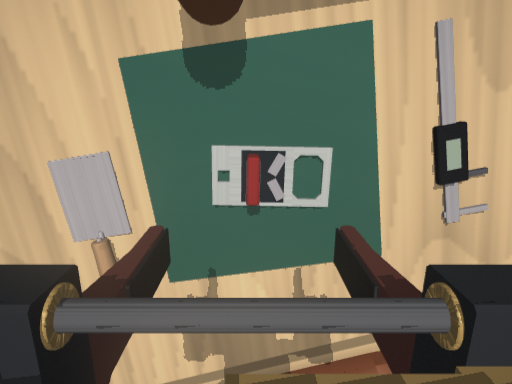

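The wrist view shows the plate at px (212–332, 145–207), its bar at (253,180), the tail hole at (224,175) and the eye at (309,177). Next I'll locate them on planes of known height.

```bash
python3 - <<'E'
from h import *
f=np.load("w1.npz");px=f["px"];hsv=cv2.cvtColor(px,cv2.COLOR_BGR2HSV)
w=np.zeros(px.shape[:2],bool);w[135:217,200:345]=1
m=(w&(hsv[...,1]<60)&(px[...,2]>120)).astype(np.uint8)
m=cv2.morphologyEx(m,cv2.MORPH_CLOSE,np.ones((3,3)))
cs,h=cv2.findContours(m,cv2.RETR_CCOMP,cv2.CHAIN_APPROX_NONE)
def W(c,z):return onplane("w1",c[:,0],z)[:,:2].astype(np.float32)
for c,hh in zip(cs,h[0]):
    if cv2.contourArea(c)>60:
        r=cv2.minAreaRect(W(c,6));print("hole" if hh[3]>=0 else "out",np.round(r[0],1),np.round(r[1],1),round(r[2],1))
m=(w&(px[...,2]>100)&(hsv[...,1]>150)&((hsv[...,0]<12)|(hsv[...,0]>170))).astype(np.uint8)
cs,_=cv2.findContours(m,cv2.RETR_EXTERNAL,cv2.CHAIN_APPROX_NONE);c=max(cs,key=cv2.contourArea)
for z in(32,):
    r=cv2.minAreaRect(W(c,z));print("bar",np.round(r[0],1),np.round(r[1],1),round(r[2],1))
E
```

```text
out [510.5 296.9] [ 62.2 120.4] 80.9
hole [463.  304.7] [11.4 13.4] 82.0
hole [547.3 291.3] [46.9 31.6] 82.0
bar [492.8 302.3] [48.2 11.2] 81.8
```

>>> jog_arm:
  increments: [0,0,1,0,2,40,100,0,0,0,0,0,40,100,0,0,0,0,0,40,100,0,0,0,0,0,26,100,0,0,0,0,0,14,100,0,0,0,0,0,6.5,100,0,0,0,0,0,0,100]

```text
t: 3.5
ee_pos: [492.2, 299.7, 8.5]
orientation: [2.392, 2.037, 0.001]
ft_force: [0.5, 0.2, 0.0]
width: 87.7
grasp_force: 0.0
```

>>> jog_arm:
  increments: [0,0,0,0,0,0,0,0,0,0,0,0,0,0,0,0,0,0,0,0,0,0,0,0,0,0,0,0,0,0,0,0,0,0,0,0,0,0,0,0,0,0,0,0,0,0,0,0,0]

```text
t: 4.38
ee_pos: [491.9, 299.5, 8.1]
orientation: [-2.392, -2.036, 0.0]
ft_force: [-0.0, -0.4, -0.2]
width: 21.5
grasp_force: 0.0
```

>>> jog_arm:
  increments: [0,0,0,0,0,0,0,0,0,0,0,0,0,0,0,0,0,0,0,0,0,0,0,0,0,0,-5,0,0,0,0,0,0,-15,0,0,0,0,0,0,-40,0,0,0,0,0,0,-50,0,0,0,0,0,0,-50,0,0,0,0,0,0,-40,0]

```text
t: 5.5
ee_pos: [492.1, 299.6, 211.5]
orientation: [2.392, 2.036, 0.004]
ft_force: [0.3, 0.3, -1.8]
width: 13.0
grasp_force: 30.0
```

>>> jog_arm:
  increments: [0,0,0,-25,2,0,0,0,0,0,-50,5,0,0,0,0,0,-50,5,0,0,0,0,0,-50,5,0,0,0,0,0,-50,5,0,0,0,0,0,-50,5,0,0,0,0,0,-50,5,0,0,0,0,0,-50,5,0,0,0,0,-30,0,0,0,0,0,0,-8.5,0,0,0,0,0,0,-8.4,0,0,0,0,0,0,0,0,0,0,0]

```text
out of range; nothing moved
```

```bash
python3 - <<'E'
from h import *
o,im,M=wrist("w2");print(o["t"],o["ee_pos"],o["ft_force"],o["width"],o["grasp_force"])
print(np.round(R.from_rotvec(o["orientation"]).as_matrix(),3))
c=np.load("top.npz")["c"]
for u,v in((266,179),(270,207)):print(np.median(c[v-2:v+3,u-2:u+3].reshape(-1,3),0))
E
```

```text
5.5 [492.11913757 299.61113717 211.48509401] [ 0.33372777  0.29571774 -1.82172409] 12.967473586391991 29.99959498643875
[[ 0.16   0.987  0.002]
 [ 0.987 -0.16   0.001]
 [ 0.002  0.002 -1.   ]]
[535.85619448 -51.471208    60.63179383]
[451.48143308 -63.45326599  47.23828099]
```

View pics/w2.png

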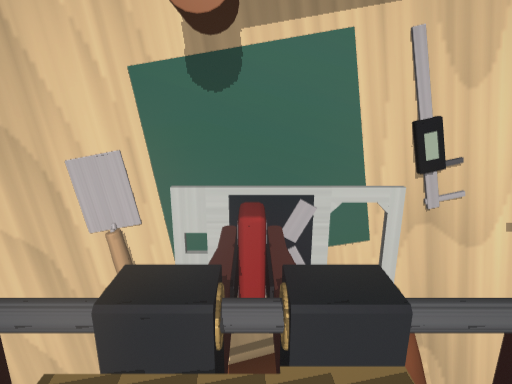

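Plate gripped (13 mm opening, 30 N). My last call had a misplaced number, so I'm resending it.

>>> jog_arm:
  increments: [0,0,0,-25,3,0,0,0,0,0,-50,7,0,0,0,0,0,-50,7,0,0,0,0,0,-50,7,0,0,0,0,0,-50,7,0,0,0,0,0,-50,7,0,0,0,0,0,-50,7,0,0,0,0,0,-50,7,0,0,0,0,0,-50,5,0,0,0,0,-8.5,0,0,0,0,0,0,-8.4,0,0,0,0,0,0,0,0,0,0,0]

```text
t: 7.05
ee_pos: [480.2, -129.3, 208.7]
orientation: [2.069, 2.364, 0.0]
ft_force: [-0.8, -0.0, -1.7]
width: 13.0
grasp_force: 30.0
```

```bash
python3 - <<'E'
from h import *
o,im,M=wrist("w3");print(o["t"],o["ee_pos"],o["ft_force"],o["width"],o["grasp_force"])
print(np.round(R.from_rotvec(o["orientation"]).as_matrix(),3))
for t in("plate","nose","mark","eye","tail_hole"):print(t,[(round(r["p"],2),np.round(r["centre"])) for r in models.look_for(t,"wrist")[:2]])
E
```

```text
7.05 [ 480.16192942 -129.32206735  208.74237337] [-0.81645852 -0.01997546 -1.70818097] 12.96852070706504 29.99895215034485
[[-0.133  0.991  0.001]
 [ 0.991  0.133 -0.   ]
 [-0.     0.001 -1.   ]]
plate [(0.65, array([ 486., -113.,  206.]))]
nose [(0.92, array([520., -41.,  52.]))]
mark [(0.97, array([520., -42.,  54.]))]
eye [(0.95, array([ 486., -117.,  208.]))]
tail_hole [(0.93, array([ 491., -112.,  206.]))]
```

View pics/w3.png

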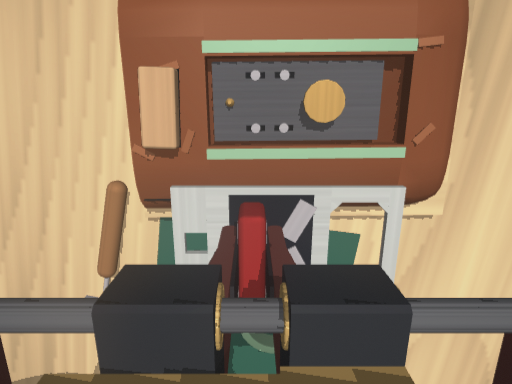

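This view shows the bracket at (213–382, 62–142), the stud head at (325,101) and the pin at (230,102). The held plate's tail hole is at (196,242), with its far edge at row 187. I'll measure all of them from this one image.

```bash
python3 - <<'E'
from h import *
f=np.load("w3.npz");px=f["px"];d=f["d"];M=f["M"];fx,fy,cx,cy=f["k"]
hsv=cv2.cvtColor(px,cv2.COLOR_BGR2HSV)
C=cloud(dict(depth=d,fx=fx,fy=fy,cx=cx,cy=cy),M)
def med(r):v0,v1,u0,u1=r;z=C[v0:v1,u0:u1,2];z=z[d[v0:v1,u0:u1]>0];return round(float(np.median(z)),2),round(float(z.std()/len(z)**.5),2)
print("floor",med((85,120,240,295)),med((75,130,350,378)),"head",med((90,112,315,336)),"clay",med((20,36,200,400)),med((162,175,240,380)),"plate top",med((188,198,210,320)))
gold=((hsv[...,0]>12)&(hsv[...,0]<28)&(hsv[...,1]>120)&(px[...,2]>90)).astype(np.uint8)
w=np.zeros_like(gold);w[60:145,213:382]=1
n,l,s,ce=cv2.connectedComponentsWithStats(gold*w)
P={}
for i in range(1,n):
    if s[i,4]>15:
        big=s[i,4]>300;z=65 if big else 58
        p=onplane("w3",ce[i],z)[0];print(s[i],np.round(ce[i],1),np.round(p,1));P[big]=p
v=P[False]-P[True];print("stud-pin",np.hypot(*v[:2]),np.degrees(np.arctan2(v[1],v[0])))
# bracket/opening edges & clay strips (light green), at z
g=((hsv[...,0]>40)&(hsv[...,0]<85)&(hsv[...,1]>40)&(px[...,1]>130)).astype(np.uint8);g[178:]=0
n,l,s,ce=cv2.connectedComponentsWithStats(g)
for i in range(1,n):
    if s[i,4]>300:
        q=onplane("w3",np.argwhere(l==i)[:,::-1],56)[:,:2].astype(np.float32);r=cv2.minAreaRect(q);print("strip",np.round(r[0],1),np.round(r[1],1),round(r[2],2))
# opening: brown vs bracket grey
gr=((hsv[...,1]<60)&(px[...,2]<110)).astype(np.uint8)*w
q=onplane("w3",np.argwhere(cv2.morphologyEx(gr,cv2.MORPH_OPEN,np.ones((3,3))))[:,::-1],50)[:,:2].astype(np.float32);r=cv2.minAreaRect(q);print("bracket",np.round(r[0],1),np.round(r[1],1),round(r[2],2))
# held plate tail hole
wh=((hsv[...,1]<60)&(px[...,2]>120)).astype(np.uint8)
sub=1-wh[225:262,180:214];n,l,s,ce=cv2.connectedComponentsWithStats(sub)
o=get_obs();zt=o["ee_pos"][2]-8.1+6
for i in range(1,n):
    if s[i,4]>60:print("hole",s[i],ce[i]+[180,225],np.round(onplane("w3",ce[i]+[180,225],zt),1))
e=np.array([[180,188],[395,188]],float)
for k in range(2):
    col=int(e[k,0]);e[k,1]=180+np.argmax(wh[180:200,col]);
print("edge",e,np.round(onplane("w3",e,zt),1))
E
```

```text
floor (45.75, 0.02) (45.71, 0.02) head (60.74, 0.03) clay (52.88, 0.02) (52.78, 0.02) plate top (205.33, 0.02)
[ 304   80   41   43 1375] [324.  100.9] [535.2 -47.7  65. ]
[226  99   8   7  42] [229.6 101.8] [452.  -59.5  58. ]
stud-pin 84.09095885308028 -171.89695503952683
strip [515.6  -3.1] [188.4   9.6] 8.12
strip [528.9 -96.6] [188.    9.5] 7.58
bracket [513.  -51.1] [155.7  71.2] 8.09
hole [  5   8  22  19 393] [195.5826972  241.45292621] [[ 451.5 -132.3  206.2]]
edge [[180. 186.]
 [395. 186.]] [[ 441.  -103.   206.2]
 [ 549.4  -88.6  206.2]]
```

```bash
cat > plan.py <<'E'
import numpy as np, heapq
OBS=[(-19,19,11,15),(-5,5,0,11),(82,90,0,4.5),(84.5,87.5,4.5,8)]
PL=[(-23,-15,0,4),(15,98,0,4)]
def bd(r):
    a,b,c,d=r;xs=np.linspace(a,b,max(2,int((b-a)/1.0)+1));zs=np.linspace(c,d,5)
    return np.r_[np.c_[xs,xs*0+c],np.c_[xs,xs*0+d],np.c_[zs*0+a,zs],np.c_[zs*0+b,zs]]
def sd(p,r):
    a,b,c,d=r;dx=np.maximum(a-p[:,0],p[:,0]-b);dz=np.maximum(c-p[:,1],p[:,1]-d)
    return np.where((dx>0)|(dz>0),np.hypot(np.maximum(dx,0),np.maximum(dz,0)),np.maximum(dx,dz)).min()
PB=[bd(r) for r in PL];OB=[bd(r) for r in OBS]
def clear(x,z,t):
    c,s=np.cos(t),np.sin(t);Rm=np.array([[c,-s],[s,c]]);m=9
    for B,r in zip(PB,PL):
        w=B@Rm.T+[x,z]
        for o,ob in zip(OBS,OB):
            m=min(m,sd(w,o),sd((ob-[x,z])@Rm,r))
    return m, min((B@Rm.T+[x,z])[:,1].min() for B in PB)
E
cat > run.py <<'E'
from plan import *
X=np.arange(-24,17,1.);Z=np.arange(0,41,1.);T=np.arange(0.1,0.56,0.05)
from functools import lru_cache
@lru_cache(None)
def cl(i,j,k):
    a,f=clear(X[i],Z[j],T[k]); return -9 if f<0 else min(a,3)
start=(24,40,len(T)-3);goals=set((i,j,0) for i in(24,) for j in range(2,5))
D={start:(-3,0)};pq=[((-3,0),start)];prev={}
while pq:
    dd,s=heapq.heappop(pq)
    if s in goals:break
    if D[s]<dd:continue
    for di in(-1,0,1):
     for dj in(-1,0,1):
      for dk in(-1,0,1):
        n=(s[0]+di,s[1]+dj,s[2]+dk)
        if n==s or not(0<=n[0]<len(X) and 0<=n[1]<len(Z) and 0<=n[2]<len(T)):continue
        c=cl(*n)
        if c<0.3:continue
        nd=(max(dd[0],-c),dd[1]+abs(di)+abs(dj)+2*abs(dk)+ (3-c)*2)
        if n not in D or nd<D[n]:D[n]=nd;prev[n]=s;heapq.heappush(pq,(nd,n))
print("best clearance",-dd[0])
p=[s]
while p[-1] in prev:p.append(prev[p[-1]])
for s in p[::-1]:print(X[s[0]],Z[s[1]],round(T[s[2]],2),round(cl(*s),1))
E
python3 run.py
python3 - <<'E'
from h import *
s=onplane("w3",[324,100.9],60.74)[0];p=onplane("w3",[229.6,101.8],53.7)[0];h=onplane("w3",[195.6,241.5],205.3)[0];e=onplane("w3",[[180,186],[395,186]],205.3)
b=p-s;print("stud",s,"pin",p,np.hypot(*b[:2]),np.degrees(np.arctan2(b[1],b[0])));print("hole",h,"edge",e)
o=get_obs();Rm=R.from_rotvec(o["orientation"]).as_matrix()
print("hole in tool",Rm.T@(h-o["ee_pos"]),"edge in tool",(e-o["ee_pos"])@Rm)
E
```

```text
best clearance 1.7628408905246893
0.0 40.0 0.45 3
0.0 39.0 0.45 3
0.0 38.0 0.45 3
0.0 37.0 0.45 3
0.0 36.0 0.45 3
0.0 35.0 0.45 3
0.0 34.0 0.45 3
0.0 33.0 0.45 3
0.0 32.0 0.45 3
-1.0 31.0 0.45 3
-2.0 30.0 0.45 3
-3.0 29.0 0.45 3
-4.0 28.0 0.45 3
-5.0 27.0 0.45 3
-6.0 26.0 0.45 3
-7.0 25.0 0.45 3
-8.0 24.0 0.45 3
-9.0 23.0 0.45 3
-9.0 22.0 0.45 3
-9.0 21.0 0.45 3
-9.0 20.0 0.45 3
-9.0 19.0 0.45 3
-9.0 18.0 0.45 3
-9.0 17.0 0.45 3
-9.0 16.0 0.45 3
-9.0 15.0 0.45 3
-8.0 14.0 0.45 3
-7.0 13.0 0.45 3
-6.0 12.0 0.45 3.0
-5.0 11.0 0.45 2.5
-4.0 11.0 0.45 2.5
-3.0 11.0 0.45 2.5
-2.0 11.0 0.45 2.5
-1.0 11.0 0.45 2.5
0.0 11.0 0.45 2.5
1.0 11.0 0.45 2.5
2.0 11.0 0.45 2.5
3.0 11.0 0.45 2.5
4.0 11.0 0.45 2.5
5.0 11.0 0.45 2.5
6.0 11.0 0.4 2.0
7.0 10.0 0.35 2.0
7.0 9.0 0.3 1.8
7.0 9.0 0.25 1.8
7.0 8.0 0.2 1.9
7.0 7.0 0.15 2.2
7.0 6.0 0.1 2.5
7.0 5.0 0.1 2.6
7.0 4.0 0.1 2.9
6.0 3.0 0.1 2.9
5.0 3.0 0.1 2.6
4.0 3.0 0.1 2.5
3.0 3.0 0.1 2.4
2.0 3.0 0.1 2.3
1.0 3.0 0.1 2.2
0.0 3.0 0.1 2.1
stud [536.08697972 -47.54370814  60.74      ] pin [451.66788862 -59.55581525  53.7       ] 85.2694180851832 -171.90166890013262
hole [ 451.40331454 -132.73875518  205.3       ] edge [[ 440.82459544 -103.22814592  205.3       ]
 [ 549.80878009  -88.73607976  205.3       ]]
hole in tool [  0.12384718 -29.22460346   3.0049845 ] edge in tool [[ 30.78242324 -35.76960613   3.00174917]
 [ 30.59768324  74.17373425   3.01791288]]
```

The planned path keeps about 2 mm clear, and the plate sits centred in the grip. Moving over the stud and tilting 0.45 rad.

>>> jog_arm:
  increments: [0,0,-0.4,37,9,0,0,0,0,0,36,9,0,0,8.6,0,0,0,0,0,0,8.6,0,0,0,0,0,0,8.6,0,0,0,0,0,0,0,0,0,0,0,0,0,0,0,0,0,0,0,0]

```text
t: 8.22
ee_pos: [487.7, -54.3, 207.9]
orientation: [-1.84, -2.121, 0.484]
ft_force: [0.5, -0.2, -2.5]
width: 13.0
grasp_force: 30.0
```

```bash
cat > way.py <<'E'
from h import *
import json
# nose frame at the stud: ex, ey, ez
a=np.radians(180+8.1);ex=np.array([np.cos(a),np.sin(a),0]);ez=np.array([0,0,1.]);ey=np.cross(ez,ex)
cal=dict(stud=[535.7,-47.5],floor=47.9)
try: cal.update(json.load(open("cal.json")))
except Exception: pass
S=np.array([*cal["stud"],cal["floor"]])
def pose(X,Z,t,Y=0):
    px=np.cos(t)*ex+np.sin(t)*ez;pz=np.cos(t)*ez-np.sin(t)*ex
    p=S+X*ex+Y*ey+Z*ez+56*px+6.1*pz
    return p,np.c_[np.cross(-px,-pz),-px,-pz]   # tool y=-plate x, z=-plate z
def state():
    o=get_obs();p=o["ee_pos"];Rm=R.from_rotvec(o["orientation"]).as_matrix()
    px=-Rm[:,1];pz=-Rm[:,2];q=p-56*px-6.1*pz-S
    print("t",round(o["t"],2),"X %.1f Y %.1f Z %.1f"%(q@ex,q@ey,q[2]),"tilt %.3f"%np.arcsin(px[2]),"yaw %.2f roll %.2f"%(np.degrees(np.arctan2(px[:2]@ey[:2],px[:2]@ex[:2])),np.degrees(np.cross(pz,px)[2])),"F",np.round(o["ft_force"],1),"M",np.round(o["moment"],2))
    return p,Rm
def rows(ws,cur=None):
    p,Rm=cur or state()
    for w in ws:
        q,Q=pose(*w);print(w,"turn",np.round(np.degrees(R.from_matrix(Rm.T@Q).as_rotvec()),2),"shift",np.round(Rm.T@(q-p),1));p,Rm=q,Q
E
python3 -c "
from way import *
rows([(0,40,.45),(-9,23,.45),(-9,16,.45),(-6,12,.45),(0,11,.45),(5,11,.45)])"
```

```text
t 8.22 X 0.6 Y -0.1 Z 130.2 tilt 0.449 yaw 0.02 roll -0.01 F [ 0.5 -0.2 -2.5] M [-0.08 -0.28 -0.02]
(0, 40, 0.45) turn [ 0.07 -0.    0.01] shift [-0.1 39.7 80.9]
(-9, 23, 0.45) turn [0. 0. 0.] shift [ 0.  15.5 11.4]
(-9, 16, 0.45) turn [0. 0. 0.] shift [0.  3.  6.3]
(-6, 12, 0.45) turn [0. 0. 0.] shift [-0.  -1.   4.9]
(0, 11, 0.45) turn [0. 0. 0.] shift [ 0.  -5.   3.5]
(5, 11, 0.45) turn [0. 0. 0.] shift [-0.  -4.5  2.2]
```

>>> jog_arm:
  increments: [0,0,0,0,20,40,0,0,0,0,0,20,41,0,0,0,0,0,15.5,11.4,0,0,0,0,0,0,0,0,0,0,0,0,0,0,0]

```text
t: 8.85
ee_pos: [498.8, -53.1, 102.3]
orientation: [-1.841, -2.121, 0.484]
ft_force: [0.2, 0.2, -1.8]
width: 13.4
grasp_force: 30.0
```

```bash
python3 -c "
from way import *
state();wrist('w4')"
```

```text
t 8.85 X -10.5 Y 0.4 Z 24.7 tilt 0.448 yaw -0.00 roll 0.03 F [ 0.2  0.2 -1.8] M [-0.05 -0.3  -0.04]
```

View pics/w4.png

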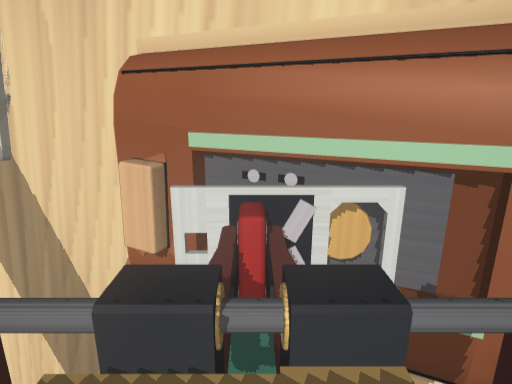

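The head (326–371, 202–262) shows inside the eye (328–385). I'll check the stud estimate with a projection before threading.

```bash
python3 - <<'E'
from way import *
f=np.load("w4.npz");px=f["px"];M=f["M"];fx,fy,cx,cy=f["k"];hsv=cv2.cvtColor(px,cv2.COLOR_BGR2HSV)
def proj(P):
    c=(np.atleast_2d(P)-M[:3,3])@M[:3,:3];return np.c_[cx+fx*c[:,0]/-c[:,2],cy-fy*c[:,1]/-c[:,2]]
g=((hsv[...,0]>12)&(hsv[...,0]<28)&(hsv[...,1]>120)&(px[...,2]>90)).astype(np.uint8);g[:195]=0;g[275:]=0;g[:,:320]=0;g[:,400:]=0
n,l,s,ce=cv2.connectedComponentsWithStats(g);i=1+np.argmax(s[1:,4]);print("gold bbox",s[i])
th=np.linspace(0,2*np.pi,200)
for z in (15,):
    q=proj(S+19*np.cos(th)[:,None]*ex+19*np.sin(th)[:,None]*ey+z*ez);print("head pred",q.min(0),q.max(0))
for k in (ex,ey,ez):print("px per mm",(proj(S+15*ez+k)-proj(S+15*ez))[0])
p,Rm=state();pl=lambda x,y,z:p+Rm@np.array([-y,-(x-56),-(z-6.1)])
P=np.array([pl(-23,-31,4),pl(-15,-23,4),pl(15,-23,4),pl(98,-31,4)]);print("pred rim",np.round(proj(P),1))
wh=((hsv[...,1]<60)&(px[...,2]>120))
print("white cols row230",np.flatnonzero(wh[230,150:430])[[0,-1]]+150,"eye row 235",np.flatnonzero(~wh[235,300:400])[[0,-1]]+300,"rows col 340",np.flatnonzero(wh[150:260,350])[[0,-1]]+150)
c,r=[],[]
for row in range(206,258):
    q=np.flatnonzero(l[row]==i)
    if len(q):c.append(q.max());r.append(row)
pts=np.array([c,r]).T.astype(np.float32);print("right arc ellipse", pts[::6].tolist())
E
```

```text
gold bbox [ 328  203   44   56 1871]
head pred [304.15378539 198.59887301] [369.97240839 260.37240203]
px per mm [-1.72095695 -0.27412397]
px per mm [-0.11575776  1.59787943]
px per mm [-0.36377196  0.57567248]
t 8.9 X -10.5 Y 0.4 Z 24.7 tilt 0.448 yaw -0.00 roll 0.04 F [-0.4 -0.4 -1.5] M [-0.03 -0.26  0.02]
pred rim [[403.6 186.4]
 [386.2 201.5]
 [328.  201.5]
 [165.9 186.5]]
white cols row230 [173 400] eye row 235 [300 384] rows col 340 [150 202]
right arc ellipse [[357.0, 206.0], [364.0, 212.0], [368.0, 218.0], [370.0, 224.0], [371.0, 230.0], [370.0, 236.0], [368.0, 242.0], [364.0, 248.0], [357.0, 254.0]]
```

The projection agrees within about 1 mm, so I'm threading in.

```bash
python3 -c "
from way import *
rows([(-9,19,.45),(-9,16,.45),(-8.5,14.5,.45),(-6,12,.45),(-2,11.2,.45)])"
```

```text
t 8.9 X -10.5 Y 0.4 Z 24.7 tilt 0.448 yaw -0.00 roll 0.04 F [-0.4 -0.4 -1.5] M [-0.03 -0.26  0.02]
(-9, 19, 0.45) turn [ 0.14  0.04 -0.  ] shift [0.4 1.1 5.7]
(-9, 16, 0.45) turn [0. 0. 0.] shift [0.  1.3 2.7]
(-8.5, 14.5, 0.45) turn [0. 0. 0.] shift [0.  0.2 1.6]
(-6, 12, 0.45) turn [0. 0. 0.] shift [-0.  -1.2  3.3]
(-2, 11.2, 0.45) turn [0. 0. 0.] shift [ 0.  -3.3  2.5]
```

>>> jog_arm:
  increments: [0,0,0,0.4,1.1,5.7,0,0,0,0,0,1.3,2.7,0,0,0,0,0,0.2,1.6,0,0,0,0,0,0,0,0]

```text
t: 9.4
ee_pos: [495.6, -52.9, 90.6]
orientation: [-1.839, -2.12, 0.486]
ft_force: [-0.4, -0.4, -2.3]
width: 12.7
grasp_force: 30.0
```

```bash
python3 -c "
from way import *
rows([(-6,12,.45),(-2,11.2,.45)])"
```

```text
t 9.4 X -7.3 Y -0.3 Z 12.8 tilt 0.451 yaw 0.02 roll -0.01 F [-0.4 -0.4 -2.3] M [-0.05 -0.31  0.02]
(-6, 12, 0.45) turn [-0.04  0.    0.02] shift [-0.3 -0.8  1.3]
(-2, 11.2, 0.45) turn [0. 0. 0.] shift [ 0.  -3.3  2.5]
```

>>> jog_arm:
  increments: [0,0,0,-0.3,-0.8,1.3,0,0,0,0,0,-1.6,1.2,0,0,0,0,0,-1.7,1.3,0,0,0,0,0,0,0,0,0,0,0,0,0,0,0]

```text
t: 10.02
ee_pos: [490.5, -53.9, 89.1]
orientation: [-1.839, -2.12, 0.485]
ft_force: [-0.5, -0.6, -2.2]
width: 12.9
grasp_force: 30.0
```

```bash
python3 -c "
from way import *
rows([(2,11,.45),(5,11,.45),(6,11,.4),(7,10,.35),(7,9.2,.3)])"
```

```text
t 10.03 X -2.2 Y -0.0 Z 11.3 tilt 0.450 yaw 0.02 roll 0.00 F [-0.5 -0.6 -2.2] M [-0.02 -0.27 -0.01]
(2, 11, 0.45) turn [-0.01  0.01  0.02] shift [ 0.  -3.6  2.1]
(5, 11, 0.45) turn [0. 0. 0.] shift [-0.  -2.7  1.3]
(6, 11, 0.4) turn [-2.86  0.   -0.  ] shift [ 0.  -1.1  3.2]
(7, 10, 0.35) turn [-2.86  0.   -0.  ] shift [-0.  -0.8  4.1]
(7, 9.2, 0.3) turn [-2.86 -0.   -0.  ] shift [0.  0.  3.6]
```

No contact so far. Now pulling toward the tail to hook the rim under the head.

>>> jog_arm:
  increments: [0,0,0,0,-1.8,1,0,0,0,0,0,-1.8,1,0,0,0,0,0,-1.4,0.7,0,0,0,0,0,-1.3,0.6,0,0,0,0,0,0,0,0,0,0,0,0,0,0,0]

```text
t: 10.78
ee_pos: [483.5, -54.9, 88.9]
orientation: [-1.839, -2.12, 0.485]
ft_force: [-0.1, 0.5, -2.0]
width: 12.9
grasp_force: 30.0
```

```bash
python3 -c "
from way import *
rows([(6,11,.4),(7,10,.35),(7,9.2,.3),(7,8.8,.25),(7,8,.2)])"
```

```text
t 10.78 X 4.9 Y 0.0 Z 11.1 tilt 0.450 yaw 0.02 roll 0.00 F [-0.1  0.5 -2. ] M [ 0.01 -0.25 -0.03]
(6, 11, 0.4) turn [-2.87  0.01  0.02] shift [ 0.  -1.2  3.4]
(7, 10, 0.35) turn [-2.86  0.   -0.  ] shift [-0.  -0.8  4.1]
(7, 9.2, 0.3) turn [-2.86 -0.   -0.  ] shift [0.  0.  3.6]
(7, 8.8, 0.25) turn [-2.86 -0.    0.  ] shift [-0.  -0.1  3.2]
(7, 8, 0.2) turn [-2.86  0.    0.  ] shift [ 0.  -0.   3.6]
```

>>> jog_arm:
  increments: [-1.43,0,0,0,-0.6,1.7,0,-1.43,0,0,0,-0.6,1.7,0,-1.43,0,0,0,-0.4,2,0,-1.43,0,0,0,-0.4,2.1,0,0,0,0,0,0,0,0,0,0,0,0,0,0,0]

```text
t: 11.52
ee_pos: [478.8, -55.7, 82.8]
orientation: [-1.892, -2.181, 0.386]
ft_force: [-0.9, 0.3, -1.3]
width: 13.2
grasp_force: 30.0
```

```bash
python3 -c "
from way import *
rows([(7,9.2,.3),(7,8.8,.25),(7,8,.2),(7,7,.15),(7,5.5,.11)])"
```

```text
t 11.53 X 7.0 Y 0.0 Z 10.0 tilt 0.350 yaw 0.01 roll 0.00 F [-0.9  0.3 -1.3] M [ 0.01 -0.18  0.03]
(7, 9.2, 0.3) turn [-2.88  0.01  0.01] shift [0.1 0.  3.6]
(7, 8.8, 0.25) turn [-2.86 -0.    0.  ] shift [-0.  -0.1  3.2]
(7, 8, 0.2) turn [-2.86  0.    0.  ] shift [ 0.  -0.   3.6]
(7, 7, 0.15) turn [-2.86 -0.   -0.  ] shift [ 0.  -0.   3.8]
(7, 5.5, 0.11) turn [-2.29 -0.    0.  ] shift [0.  0.  3.7]
```

>>> jog_arm:
  increments: [-1.43,0,0,0,0,1.8,0,-1.43,0,0,0,0,1.8,0,-1.43,0,0,0,0,1.6,0,-1.43,0,0,0,-0.1,1.6,0,-1.43,0,0,0,0,1.8,0,-1.43,0,0,0,0,1.8,0,0,0,0,0,0,0,0,0,0,0,0,0,0,0]

```text
t: 12.52
ee_pos: [475.8, -56.1, 72.9]
orientation: [-1.967, -2.267, 0.228]
ft_force: [0.0, 0.4, -2.2]
width: 12.8
grasp_force: 30.0
```

```bash
python3 -c "
from way import *
rows([(7,7,.15),(7,5,.11),(3,3.8,.11),(0,3.6,.11)])"
```

```text
t 12.53 X 6.8 Y 0.0 Z 7.9 tilt 0.201 yaw 0.01 roll 0.01 F [ 0.   0.4 -2.2] M [-0.1  -0.08 -0.01]
(7, 7, 0.15) turn [-2.9   0.01  0.01] shift [ 0.1 -0.3  3.7]
(7, 5, 0.11) turn [-2.29 -0.    0.  ] shift [0.  0.1 4.2]
(3, 3.8, 0.11) turn [0. 0. 0.] shift [-0.   4.1  0.8]
(0, 3.6, 0.11) turn [0. 0. 0.] shift [ 0.   3.  -0.1]
```

>>> jog_arm:
  increments: [-1.45,0,0,0,-0.2,1.9,0,-1.45,0,0,0,-0.1,1.8,0,-1.15,0,0,0,0,2.1,0,-1.14,0,0,0,0.1,2.1,0,0,0,0,0,0,0,0,0,0,0,0,2,0.4,0,0,0,0,0,2.1,0.4,0,0,0,0,0,1.5,0,0,0,0,0,0,1.5,0,0,0,0,0,0,0,0,0,0,0,0,0,0,0,0]

```text
t: 13.9
ee_pos: [481.0, -55.2, 63.5]
orientation: [-2.01, -2.317, 0.128]
ft_force: [-0.2, 0.4, -2.4]
width: 12.6
grasp_force: 30.0
```

```bash
python3 -c "
from way import *
state();wrist('w5')"
```

```text
t 13.9 X 0.2 Y -0.0 Z 3.4 tilt 0.110 yaw 0.02 roll -0.00 F [-0.2  0.4 -2.4] M [-0.06 -0.04 -0.07]
```

View pics/w5.png

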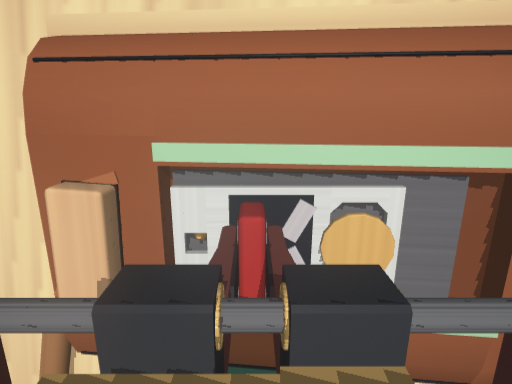

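The eye is hooked under the head at (357,245), and the pin tip shows inside the tail hole at about (199,237). I'll measure how far the pin is from the hole's centre.

```bash
python3 - <<'E'
from way import *
f=np.load("w5.npz");px=f["px"];M=f["M"];hsv=cv2.cvtColor(px,cv2.COLOR_BGR2HSV)
p,Rm=state();pl=lambda x,y,z:p+Rm@np.array([-y,-(x-56),-(z-6.1)])
wh=((hsv[...,1]<60)&(px[...,2]>120)).astype(np.uint8)
n,l,s,ce=cv2.connectedComponentsWithStats(1-wh[225:262,180:214])
for i in range(1,n):
    if s[i,4]>60:b=s[i];print("hole",b[0]+180,b[1]+225,b[2:],ce[i]+[180,225]);hc=ce[i]+[180,225]
g=((hsv[...,0]>12)&(hsv[...,0]<32)&(hsv[...,1]>120)&(px[...,2]>90)).astype(np.uint8)
n,l,s,ce=cv2.connectedComponentsWithStats(g[225:262,180:214]);
for i in range(1,n):
    if s[i,4]>3:print("pin",s[i],ce[i]+[180,225]);pc=ce[i]+[180,225]
for dz in(-1,0,):
    pin=onplane("w5",pc,S[2]+8+dz)[0]-S;print("pin nose frame",pin@ex,pin@ey)
h=onplane("w5",hc,pl(86,0,4)[2])[0];q=Rm.T@(h-p);print("hole rel grip: x",-q[1]+56,"y",-q[0]);hn=h-S;print("hole nose frame",hn@ex,hn@ey)
M_=g[205:285,300:410];n,l,s,ce=cv2.connectedComponentsWithStats(M_);i=1+np.argmax(s[1:,4])
q=onplane("w5",ce[i]+[300,205],S[2]+15)[0]-S;print("head",s[i],q@ex,q@ey)
E
```

```text
t 13.95 X 0.3 Y -0.1 Z 3.4 tilt 0.110 yaw 0.02 roll -0.00 F [-0.8  0.5 -2.1] M [-0.03  0.02 -0.02]
hole 185 233 [ 22  19 376] [195.44680851 241.15691489]
pin [17 11  4  3 11] [198.63636364 236.90909091]
pin nose frame 84.86444414592768 0.4709245903873942
pin nose frame 84.57633907593727 0.03984816636024391
hole rel grip: x 84.58667980773903 y -1.2151066340432595
hole nose frame 83.88436170672117 -1.2423355631916753
head [  21    8   74   56 3166] 0.004013602469055577 -4.526160411882874
```

```bash
python3 -c "
from way import *
rows([(.8,2.6,.075,.5),(.8,1.5,.04,.5),(.8,0.6,.01,.5),(.8,0,0,.5)])"
```

```text
t 13.95 X 0.3 Y -0.1 Z 3.4 tilt 0.110 yaw 0.02 roll -0.00 F [-0.8  0.5 -2.1] M [-0.03  0.02 -0.02]
(0.8, 2.6, 0.075, 0.5) turn [-2.02 -0.    0.02] shift [-0.5 -0.6  2.8]
(0.8, 1.5, 0.04, 0.5) turn [-2.01 -0.    0.  ] shift [ 0.  -0.1  3.1]
(0.8, 0.6, 0.01, 0.5) turn [-1.72 -0.    0.  ] shift [ 0.  -0.1  2.6]
(0.8, 0, 0, 0.5) turn [-0.57 -0.    0.  ] shift [ 0.  -0.1  1.2]
```

>>> jog_arm:
  increments: [-1,0,0,-0.5,-0.6,1.4,0,-1,0,0,0,0,1.4,0,0,0,0,0,0,0,0,0,0,0,0,0,0,0]

```text
t: 14.45
ee_pos: [480.3, -55.9, 60.8]
orientation: [-2.026, -2.335, 0.088]
ft_force: [-0.1, 0.2, -2.2]
width: 12.9
grasp_force: 30.0
```

>>> jog_arm:
  increments: [-0.7,0,0,0,0,1,0,-0.7,0,0,0,0,1,0,0,0,0,0,0,0,0]

```text
t: 14.82
ee_pos: [479.7, -55.9, 58.7]
orientation: [-2.036, -2.347, 0.06]
ft_force: [0.3, 0.1, -1.8]
width: 12.8
grasp_force: 30.0
```

```bash
python3 -c "
from way import *
rows([(.8,1.5,.04,.5),(.8,1,.02,.5),(.8,0.6,.01,.5),(.8,0,0,.5)])"
```

```text
t 14.82 X 1.0 Y 0.4 Z 1.8 tilt 0.051 yaw 0.01 roll -0.01 F [ 0.3  0.1 -1.8] M [-0.02  0.08 -0.02]
(0.8, 1.5, 0.04, 0.5) turn [-0.64 -0.01  0.01] shift [-0.1  0.1  0.9]
(0.8, 1, 0.02, 0.5) turn [-1.15 -0.    0.  ] shift [ 0.  -0.1  1.6]
(0.8, 0.6, 0.01, 0.5) turn [-0.57  0.   -0.  ] shift [ 0.  -0.1  1. ]
(0.8, 0, 0, 0.5) turn [-0.57 -0.    0.  ] shift [ 0.  -0.1  1.2]
```

The hole's underside is now below the pin tip and there's no contact force. Continuing down.

>>> jog_arm:
  increments: [-0.6,0,0,0,0,0.9,0,-0.6,0,0,0,0,0.9,0,0,0,0,0,0,0,0]

```text
t: 15.2
ee_pos: [479.7, -55.9, 56.9]
orientation: [-2.046, -2.358, 0.035]
ft_force: [1.0, 0.5, -0.9]
width: 12.9
grasp_force: 30.0
```

>>> jog_arm:
  increments: [-0.5,0,0,0,0,0.7,0,-0.5,0,0,0,0,0.7,0,0,0,0,0,0,0,0]

```text
t: 15.58
ee_pos: [479.8, -55.9, 55.5]
orientation: [-2.053, -2.367, 0.015]
ft_force: [-0.3, 0.4, -0.9]
width: 12.5
grasp_force: 30.0
```

```bash
python3 -c "
from way import *
rows([(.8,0.6,0,.5),(.8,0,0,.5)])"
```

```text
t 15.57 X 0.6 Y 0.4 Z 0.8 tilt 0.013 yaw 0.01 roll -0.01 F [-0.3  0.4 -0.9] M [-0.02  0.06  0.05]
(0.8, 0.6, 0, 0.5) turn [-0.72 -0.01  0.01] shift [-0.1 -0.2  0.9]
(0.8, 0, 0, 0.5) turn [0. 0. 0.] shift [0.  0.  0.6]
```

>>> jog_arm:
  increments: [-0.7,0,0,0,0,0.7,0,0,0,0,0,0,0,0,0,0,0,0,0,0,0]

```text
t: 15.95
ee_pos: [480.0, -56.0, 54.9]
orientation: [-2.059, -2.373, 0.0]
ft_force: [-0.4, -0.2, -1.3]
width: 12.9
grasp_force: 30.0
```

>>> jog_arm:
  increments: [0,0,0,0,0,0.4,0,0,0,0,0,0,0,0,0,0,0,0,0,0,0]

```text
t: 16.32
ee_pos: [480.1, -55.9, 54.5]
orientation: [-2.058, -2.373, 0.0]
ft_force: [-0.7, 0.4, -1.4]
width: 12.7
grasp_force: 30.0
```

>>> jog_arm:
  increments: [0,0,0,0,0,0.4,0,0,0,0,0,0,0,0,0,0,0,0,0,0,0]

```text
t: 16.7
ee_pos: [480.0, -55.9, 54.1]
orientation: [-2.059, -2.373, 0.0]
ft_force: [0.3, -0.8, -1.4]
width: 12.7
grasp_force: 30.0
```

>>> jog_arm:
  increments: [0,0,0,0,0,0.3,0,0,0,0,0,0,0,0,0,0,0,0,0,0,0]

```text
t: 17.08
ee_pos: [480.0, -55.9, 53.8]
orientation: [-2.059, -2.373, 0.0]
ft_force: [0.3, 0.5, -1.3]
width: 12.5
grasp_force: 30.0
```

>>> jog_arm:
  increments: [0,0,0,0,0,0.3,0,0,0,0,0,0,0,0,0,0,0,0,0,0,0]

```text
t: 17.45
ee_pos: [480.0, -55.9, 53.5]
orientation: [-2.059, -2.373, 0.0]
ft_force: [0.3, -0.5, -1.9]
width: 12.9
grasp_force: 30.0
```

>>> jog_arm:
  increments: [0,0,0,0,0,0.3,0,0,0,0,0,0,0,0,0,0,0,0,0,0,0]

```text
t: 17.82
ee_pos: [480.1, -55.9, 53.2]
orientation: [-2.059, -2.373, 0.0]
ft_force: [-0.0, -0.3, -1.2]
width: 12.9
grasp_force: 30.0
```

>>> jog_arm:
  increments: [0,0,0,0,0,0.3,0,0,0,0,0,0,0,0,0,0,0,0,0,0,0]

```text
t: 18.2
ee_pos: [480.1, -55.9, 53.0]
orientation: [-2.059, -2.373, 0.0]
ft_force: [-1.4, 0.3, 1.4]
width: 12.8
grasp_force: 30.0
```

>>> jog_arm:
  increments: [0,0,0,0,0,0.3,0,0,0,0,0,0,0,0,0,0,0,0,0,0,0]

```text
t: 18.58
ee_pos: [480.1, -55.9, 53.0]
orientation: [2.059, 2.373, -0.0]
ft_force: [-4.0, 0.3, 7.3]
width: 13.0
grasp_force: 30.0
```

Contact: 7 N with the plate level at floor height. I'll back off a little, open only to about 25 mm so the finger clears the stud head, and rise.

>>> jog_arm:
  increments: [0,0,0,0,0,-0.4,0,0,0,0,0,0,0,28,0,0,0,0,0,0,28,0,0,0,0,0,0,28,0,0,0,0,0,0,28,0,0,0,0,0,-4,28,0,0,0,0,0,-15,28,0,0,0,0,0,-40,28,0,0,0,0,0,-50,28,0,0,0,-30,0,-40,28,0,0,0,-45,0,0,28,0,0,0,0,0,0,28]

```text
t: 20.08
ee_pos: [491.4, -132.3, 203.8]
orientation: [2.06, 2.368, 0.002]
ft_force: [-0.5, 0.3, -0.2]
width: 24.9
grasp_force: 0.0
```

```bash
python3 - <<'E'
from way import *
o,im,M=wrist("w6");print(o["t"],o["ee_pos"],o["width"])
C=cloud(im,M);px=im["pixels"];hsv=cv2.cvtColor(px,cv2.COLOR_BGR2HSV)
wh=(hsv[...,1]<60)&(px[...,2]>120)&(im["depth"]>0);wh[185:]=0
n,l,s,ce=cv2.connectedComponentsWithStats(wh.astype(np.uint8));i=1+np.argmax(s[1:,4]);print(s[i])
q=(C[l==i]-S);X=np.c_[q@ex,q@ey,np.ones(len(q))];q2=q[np.abs(q[:,2])<20];X=np.c_[q2@ex,q2@ey,np.ones(len(q2))]
print("plane",np.linalg.lstsq(X,q2[:,2],rcond=None)[0],"bounds",np.percentile(X,[1,99],axis=0))
E
```

```text
20.075 [ 491.42923949 -132.27659406  203.82290319] 24.875424804425784
[ 203   60  137   73 5246]
plane [-0.00246981  0.00705924  1.75933457] bounds [[-23.59647453 -31.15921701   1.        ]
 [ 96.74801148  31.52144208   1.        ]]
```

View pics/w6.png

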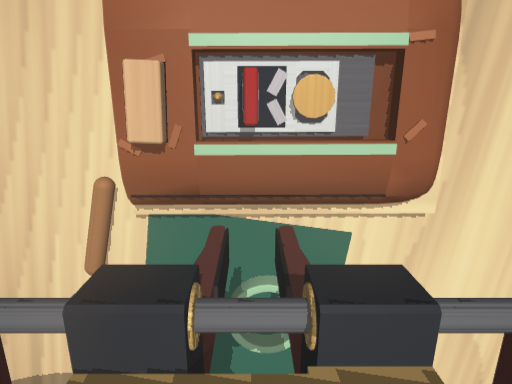

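The plate lies flat. Its fitted slope is under 0.01 rad and its top is about 4 mm above the floor. The pin shows in the tail hole at (218,97), the stud head covers the eye at (314,96), and the gripper is clear.

```bash
python3 -c "
from h import *
print(job.close_job())"
```

```text
the job is handed in; nothing more can be done
None
```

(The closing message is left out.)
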